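# Add a separator and the next layer of circuit boards in a stacking jig

## Task

Add the next layer in the stacking jig: bring the pink separator panel from its deck onto the blue carrier that is in the bay, then bring the blue carrier waiting on the other deck onto the separator. Each must end lying flat and fully inside the bay, off its deck. Do not tip the panel or the carriers up on edge, and leave the other things on the bench where they are.

Things in the scene. Friction and masses are not known exactly. Their poses are not given: they have to be found in the camera images.
- jig: Fixed stacking jig, 142 (own x) x 450 (own y) mm; origin: centre of its foot on the table, under the middle of the bay; own y runs along the jig. Two straight aluminium rails along its whole length, inner faces at own x = +-61 mm, tops 46 mm above the table, guide the 116 mm wide parts. Parts can be pushed along the decks by their rear edge; past the deck's edge they drop 2.5 mm into place.
- bay (a point): Middle of the aluminium floor of the jig's bay, 10 mm above the table. The bay is the pocket between the two decks, jig y -55 to +55 mm. Axes as the jig's.
- deck_low (a point): Middle of the top of the separator's dark flat deck: jig y +55 to +225 mm, 28.5 mm above the table, which is 2.5 mm above the rim of the carrier in the bay. Its outer end is open. Axes as the jig's.
- deck_high (a point): Middle of the top of the next carrier's dark flat deck: jig y -55 to -225 mm, 36.5 mm above the table, which is 2.5 mm above a separator lying on the lower carrier. Its end face at the bay stops the separator; its outer end is open. Axes as the jig's.
- stops (a point): Midpoint between two small yellow stop tabs, on their bay-side faces. They reach inwards from the rails to jig x = +-49 mm, at jig y +55 to +67 mm, 41 to 55 mm above the table: the separator on its deck slides under them, the next carrier comes to rest against them, fingers pass between them.
- carrier_low: Carrier: blue plastic tray 116 (own x) x 100 (own y) x 16 mm high, flat underside, 8 mm wide flat rim, green circuit board inside below the rim; about 0.35 kg. Origin: centre of the underside. This one is the bottom layer and stands in the bay (5 mm play at each end); its rim is 26 mm above the table.
- separator: Separator: pink rigid antistatic panel, 116 (own x) x 100 (own y) x 8 mm, about 0.12 kg, lying on the jig's lower (+y) deck between the rails. Origin: centre of the underside; own z is up.
- carrier_next: Carrier: blue plastic tray 116 (own x) x 100 (own y) x 16 mm high, flat underside, 8 mm wide flat rim, green circuit board inside below the rim; about 0.35 kg. Origin: centre of the underside. This one is the next layer, lying on the jig's higher (-y) deck between the rails; own z is up.
- spool: Bystander: steel solder spool, 56 mm across, 49 mm high, near the jig; origin at the centre of its foot.
- flux: Bystander: amber flux bottle, 40 mm across, 95 mm high, near the jig; origin at the centre of its foot.
- brush: Bystander: small brush 160 mm long lying near the jig; its own x is its length.
- driver: Bystander: screwdriver 170 mm long lying near the jig; its own x is its length.
- meter: Bystander: yellow hand multimeter 150 x 80 x 42 mm to the left on the bench; origin under its centre.
- carrier_spare: Carrier: blue plastic tray 116 (own x) x 100 (own y) x 16 mm high, flat underside, 8 mm wide flat rim, green circuit board inside below the rim; about 0.35 kg. Origin: centre of the underside. A bystander standing directly on the bench to the right, not part of the job.
Mind the look-alikes: they are no part of the job. There is more than one size of the separator; the job needs the largest. Leave any yellow look-alike of the carrier_low alone.

How it is judged (in metres and radians):
On the way, in this order (a step that is already met when the one before it is completed fails the run):
1. the separator lies flat on the lower carrier, fully inside the bay (x of separator in the frame of jig between -0.007 and 0.007 m and y of separator in the frame of jig between -0.008 and 0.008 m and z of separator in the frame of jig between 0.024 and 0.028 m and angle between separator's own z axis and vertical below 0.015 rad and angle between the x axis of separator and the x axis of jig, either way round below 0.1 rad and contact force between separator and carrier_low above 0.2 N), for 0.2 s.
2. the next carrier lies flat on the separator, fully inside the bay (x of carrier_next in the frame of jig between -0.007 and 0.007 m and y of carrier_next in the frame of jig between -0.008 and 0.008 m and z of carrier_next in the frame of jig between 0.032 and 0.036 m and angle between carrier_next's own z axis and vertical below 0.015 rad and angle between the x axis of carrier_next and the x axis of jig, either way round below 0.1 rad and contact force between carrier_next and separator above 0.5 N), for 0.2 s.
At the end, for the whole second after the job is handed in: In the bay lie, from the bottom, the lower carrier, the separator and the next carrier, each resting on the one below: flat (within 0.015 rad), centred in the bay within 8 mm along it and 7 mm across it, square to it within 0.1 rad, at their proper heights within 2 mm, at rest (all of step 1 and all of step 2 and x of carrier_low in the frame of jig between -0.007 and 0.007 m and y of carrier_low in the frame of jig between -0.008 and 0.008 m and z of carrier_low in the frame of jig between 0.008 and 0.012 m and angle between carrier_low's own z axis and vertical below 0.015 rad and angle between the x axis of carrier_low and the x axis of jig, either way round below 0.1 rad and linear speed of each of carrier_low, separator, carrier_next below 0.01 m/s); the robot touches nothing.
It fails at once if a bystander (spool, flux bottle, brush, screwdriver, meter, spare carrier) is moved by more than 30 mm (distance of any of spool, flux, brush, driver, meter, carrier_spare from where it was at the start of the episode above 0.03 m).
It fails at once if the separator or a carrier in the jig is tipped by more than 0.4 rad (angle between any of separator, carrier_next, carrier_low's own z axis and vertical above 0.4 rad).
It also fails if it takes over 45 s, if anything falls off the work surface, if the arm or the gripper's body presses on something with over 40 N, if the wrist force passes 120 N, or if a joint passes its speed limit or range.

## Robot

A 7-joint arm with a two-finger parallel gripper is mounted at the origin on the work surface. World frame = base frame: x ahead of the robot, y to its left, z up, the work surface at z = 0. Lengths are in mm, angles in rad, forces in N, time in s.
With the tool pointing down it reaches from about 425 to 1025 mm from the base axis. Payload 9.4 kg.
Tool frame: the origin (TCP) lies between the finger pads; the fingertips stand 22 mm ahead of it and the grasp point (between the pads) lies 3 mm ahead of it; z points along the fingers, y is the line along which they close (so a half turn about z gives the same grasp; the last joint's range is limited). The gripper opens to 93 mm and grips with 3 to 60 N. Pads are 15 mm wide; open, the fingers measure 128 mm over their backs; the gripper's body (75 mm by 188 mm) begins 65 mm behind the grasp point.
Start: joints at [-1.283, 0.599, -0.003, 1.599, 0.002, 0.943, -0.08], TCP at [258.656, 677.29, 240.618] pointing down, gripper open.
Joint ranges: [-2.57, 2.57], [-0.35, 1.97], [-1.29, 1.29], [0.11, 2.56], [-1.05, 4.19], [0.11, 1.86], [-2.63, 2.63]. Speed limits (rad/s): [2.22, 2.22, 3.01, 3.01, 3.14, 3.14, 3.14].

## Interface

Orientations are given as a rotation vector (axis times angle).
In Python, from cell import sensors, get_image, camera_info, manip gives the robot as it stands.
- The arm moves only by the tool send_rows, never from a script. Its argument "deltas" is a list that holds one entry, the list of rows, each a list of 7 numbers: the shift along the tool's x, y, z normalised to -1 to 1, where 1 is 500 mm, then the turn, a rotation vector about the tool's x, y, z normalised to -1 to 1, where 1 is 45 degrees, then the finger opening in mm, from 0 to 93. A call has 1 to 5 rows; each row is the pose to reach, as a shift and turn from the pose commanded when the call began, along the tool's axes at that moment; what a row does not reach only later rows make up. A row lasts 1/8 s, in which the tool goes at most 62.5 mm and 10.7 degrees, less where a joint would pass 70% of its speed; a pose out of reach is approached as far as the arm can. A call with a number of a shift or a turn outside -1 to 1 is refused whole. A call with a gripper value outside its range is refused whole. The fingers move at their own pace and stop on an object; "grip_force" is the grip in N (left out, the last holds). Time passes only in rows, so rows that repeat a pose let the fingers close. It gives the time, the measured TCP pose, the force, the opening and the grip force at its end, in the units of the state.
- sensors.state(): the state, without advancing time (a new reading comes with each control period).
- get_image(name): name is "side" or "top"; returns the picture (384x512x3 uint8, blue, green, red); there is no depth.
- camera_info(name): a dict with "fx", "fy", "cx", "cy" (pixels), "cam_to_world" (4x4, takes a point from camera to world coordinates). Camera axes: x right, y down, z forward; pixel columns grow to the right and rows downward; lengths in mm; the calibration is good to about 2 mm. A picture is of the moment at which its call begins. camera_info takes no time and is no camera call.
- manip.finish_job(): hands the job in; it is judged then, once.
The state is a dict: "time_s": time; "qpos": joint angles; "qvel": joint speeds; "joint_efforts": joint torques, N m; "position": TCP position; "eef_rot": TCP orientation; "contact_force": force on the tool from outside, world axes, zero at the start; "wrist_torque": the same for the moment, N m; "opening": opening from 0.0 (shut) to 1.0 (fully open); "grip_force": force on a finger pad.
Only numpy, scipy, OpenCV 4.12 (cv2) and the standard library are available. Lean on these libraries where they do the work, as an engineer would, in place of code of your own. Each camera call takes 0.05 s, during which the arm holds its last target. There are 200 camera calls.

## Working session

There is one attempt and no reset: what is moved stays moved. The work goes in short steps, Python scripts to look and compute and a tool call to move; the robot and the scene stay as the last step left them, time stands still between calls to the robot, and variables do not carry over. Pictures are saved under pics/ and viewed, at most 10 in all, crops included, and the job is handed in when it is done.

Besides the shell and the picture viewer there is one more tool, called after "Call:" in YAML: its name, and indented under it one key for each argument. send_rows: Moves the arm, as the interface text tells. Scaled input: -1 to 1 covers 500 mm each way for a shift and 45 degrees each way for a turn. Its arguments: {"type":"object","properties":{"deltas":{"type":"array","items":{"type":"array","items":{"type":"array","items":{"type":"number"}}}},"grip_force":{"type":"number"}},"required":["deltas"]}

```bash
mkdir -p pics; ls; python3 - <<'E'
from cell import sensors, get_image, camera_info
import cv2
for n in ("top","side"):
    cv2.imwrite(f"pics/{n}0.png", get_image(n)); c=camera_info(n); print(n,c["fx"],c["fy"],c["cx"],c["cy"],c["cam_to_world"])
s=sensors.state(); print(s["time_s"],s["position"],s["eef_rot"],s["contact_force"],s["opening"])
E
```

```text
pics
top 446.71288927710816 446.71288927710816 255.75472006012916 193.2024915185194 [[ 1.47157683e-02 -9.92055403e-01  1.24938081e-01  3.98099896e+02]
 [-9.99695958e-01 -1.70699898e-02 -1.77934657e-02  1.97535941e+01]
 [ 1.97847956e-02 -1.24638250e-01 -9.92004974e-01  1.45380956e+03]
 [ 0.00000000e+00  0.00000000e+00  0.00000000e+00  1.00000000e+00]]
side 365.1768755291013 365.1768755291013 260.12317022890744 191.05636975273822 [[-9.60820130e-01 -2.13769155e-01  1.76429663e-01  4.06127683e+02]
 [-2.76621313e-01  6.99429081e-01 -6.58998945e-01  7.04904435e+02]
 [ 1.74736102e-02 -6.81983657e-01 -7.31158645e-01  8.54949633e+02]
 [ 0.00000000e+00  0.00000000e+00  0.00000000e+00  1.00000000e+00]]
0.1 [258.53253712 676.91388335 239.86251315] [-5.69817049e-01 -3.08935623e+00  2.11482027e-03] [-0.40744844 -0.28907873 -0.48264325] 0.9950877429124999
```

View pics/top0.png

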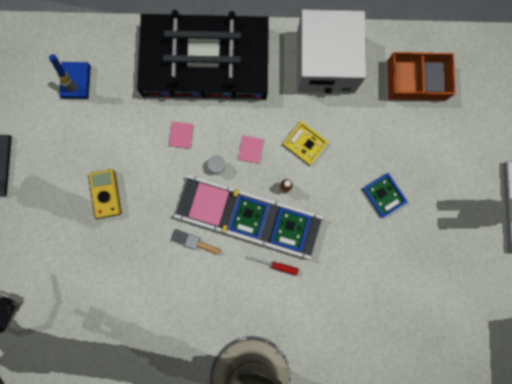

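View pics/side0.png

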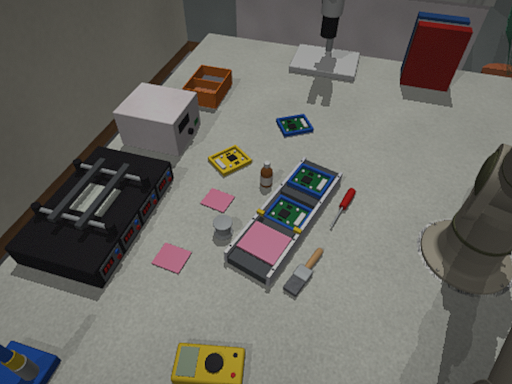

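```bash
cat > h.py <<'E'
import numpy as np, cv2
from cell import sensors, get_image, camera_info
def bp(n,uv,z):
    c=camera_info(n); T=np.array(c["cam_to_world"]); uv=np.atleast_2d(uv)
    d=np.c_[(uv[:,0]-c["cx"])/c["fx"],(uv[:,1]-c["cy"])/c["fy"],np.ones(len(uv))]@T[:3,:3].T
    return (T[:3,3]+d*((z-T[2,3])/d[:,2])[:,None])
def proj(n,P):
    c=camera_info(n); T=np.linalg.inv(np.array(c["cam_to_world"])); q=np.atleast_2d(P)@T[:3,:3].T+T[:3,3]
    return np.c_[c["fx"]*q[:,0]/q[:,2]+c["cx"],c["fy"]*q[:,1]/q[:,2]+c["cy"]]
def blobs(n,img,roi):
    hsv=cv2.cvtColor(img,cv2.COLOR_BGR2HSV); x0,y0,x1,y1=roi; out=[]
    for nm,lo,hi in (("pink",(150,60,80),(179,255,255)),("blue",(100,110,40),(125,255,255))):
        m=cv2.inRange(hsv,lo,hi); r=np.zeros_like(m); r[y0:y1,x0:x1]=m[y0:y1,x0:x1]
        for c in cv2.findContours(r,cv2.RETR_EXTERNAL,cv2.CHAIN_APPROX_NONE)[0]:
            if cv2.contourArea(c)>300: out.append((nm,cv2.minAreaRect(c)))
    return out
E
python3 - <<'E'
from h import *
img=cv2.imread("pics/top0.png"); s=cv2.imread("pics/side0.png")
for nm,r in blobs("top",img,(160,160,340,270)):
    z={"pink":36.5,"blue":26}[nm]
    if nm=="blue" and r[0][0]>265: z=52.5
    b=cv2.boxPoints(r); P=bp("top",b,z)
    print(nm,np.round(r[0],1),np.round(bp("top",r[0],z)[0],1),np.round(P[:,:2].tolist(),0).tolist(),[round(float(np.linalg.norm(P[i]-P[i+1])),1) for i in (0,1)])
cv2.imwrite("pics/c0.png",cv2.resize(img[165:270,165:335],None,fx=4.7,fy=4.7,interpolation=cv2.INTER_CUBIC))
cv2.imwrite("pics/c1.png",cv2.resize(s[150:290,215:355],None,fx=4.2,fy=4.2,interpolation=cv2.INTER_CUBIC))
E
```

```text
pink [208.4 203.8] [540.  144.6  36.5] [[499.0, 211.0], [612.0, 180.0], [582.0, 78.0], [469.0, 110.0]] [117.2, 106.5]
blue [290.2 229.1] [ 462.9 -115.    52.5] [[421.0, -48.0], [533.0, -79.0], [505.0, -182.0], [394.0, -150.0]] [116.0, 106.8]
blue [248.3 216.4] [502.7  16.9  26. ] [[462.0, 82.0], [573.0, 50.0], [544.0, -49.0], [433.0, -16.0]] [115.5, 103.4]
```

View pics/c0.png

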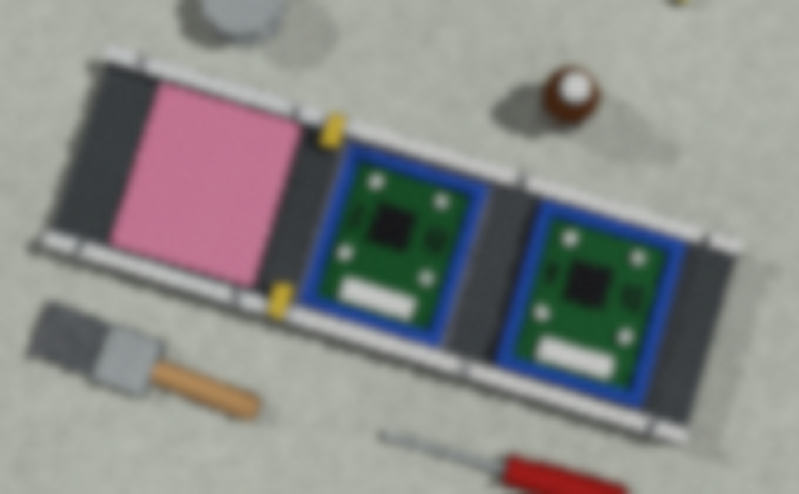

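View pics/c1.png

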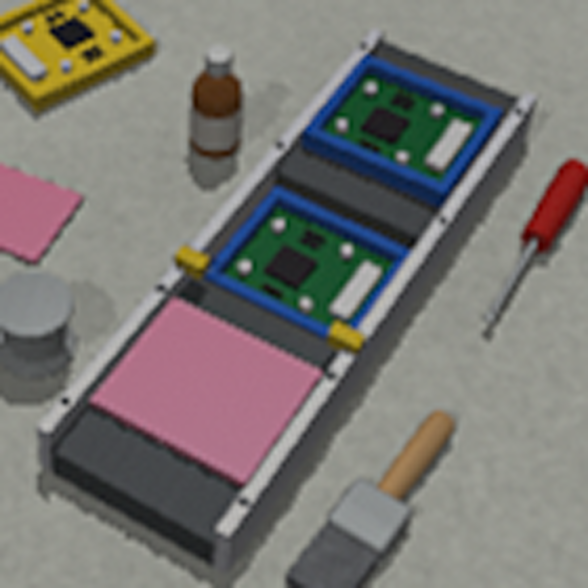

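```bash
python3 - <<'E'
from h import *
c=np.array([[108,58],[740,245],[42,243],[686,435]])/4.7+165
P=bp("top",c,46)[:,:2]; print(np.round(P,1).tolist())
print([round(float(np.linalg.norm(P[a]-P[b])),1) for a,b in ((0,1),(2,3),(0,2),(1,3))])
ctr=P.mean(0); d=P[0]-P[1]+P[2]-P[3]; d/=np.linalg.norm(d); x=np.array([d[1],-d[0]])
print("ctr",ctr,"yaw deg",np.degrees(np.arctan2(x[1],x[0])))
for nm,p in (("sep",(540,144.6)),("low",(502.7,16.9)),("next",(462.9,-115))): print(nm,x@(p-ctr),d@(p-ctr))
# side check: rail ends & stops
cs=np.array([[375,40],[530,103],[50,427],[230,525]])/4.2+[215,150]
Q=bp("side",cs,46)[:,:2]; print(np.round(Q,1).tolist()); print([(round(x@(q-ctr)),round(d@(q-ctr))) for q in Q])
img=cv2.imread("pics/side0.png")
for nm,r in blobs("side",img,(215,150,355,290)): 
  z=36.5 if nm=="pink" else (52.5 if r[0][0]>298 else 26); q=bp("side",r[0],z)[0,:2]; print(nm,r[0],x@(q-ctr),d@(q-ctr))
E
```

```text
[[622.6, 210.9], [502.7, -217.7], [496.5, 250.7], [375.5, -181.2]]
[445.0, 448.5, 132.2, 132.3]
ctr [499.32958875  15.67869719] yaw deg -15.634253541028018
sep 4.421949950980725 135.11192037756726
low 2.9165757949728355 2.084427547511935
next 0.13557904245610075 -135.6614110722536
[[501.1, -203.9], [374.5, -168.7], [624.5, 209.8], [499.0, 244.1]]
[(61, -211), (-70, -211), (68, 221), (-62, 220)]
pink (263.43865966796875, 242.08961486816406) 6.461231442996095 137.65510776556582
blue (310.0876159667969, 179.92784118652344) 0.06078243229826796 -129.5347408784321
```

```bash
cat >> h.py <<'E'
from scipy.spatial.transform import Rotation as R
C=np.array([500.5,16.]); YAW=np.radians(-15.7)
X=np.array([np.cos(YAW),np.sin(YAW)]); Y=np.array([-X[1],X[0]])
RT=R.from_matrix(np.c_[np.r_[-Y,0]*-1,np.r_[X,0],[0,0,-1.]])  # tool x=jig y, tool y=jig x, z down
def rel(jx,jy,z):
    s=sensors.state(); r=R.from_rotvec(s["eef_rot"]); p=np.r_[C+jx*X+jy*Y,z]
    q=np.array(s["position"])-np.r_[C,0]
    print("now jig",np.round([q[:2]@X,q[:2]@Y,q[2]],1),"F",np.round(s["contact_force"],1),"t",s["time_s"],"open",round(s["opening"]*93))
    print("shift",np.round(r.inv().apply(p-np.array(s["position"]))/500,4),"turn",np.round((r.inv()*RT).as_rotvec()/(np.pi/4),4))
E
python3 - <<'E'
from h import *
print(RT.as_matrix(), np.linalg.det(RT.as_matrix())); rel(1,212,160)
E
```

```text
[[ 0.27060045  0.96269175  0.        ]
 [ 0.96269175 -0.27060045  0.        ]
 [ 0.          0.         -1.        ]] 1.0000000000000007
now jig [-411.8  570.8  239.9] F [-0.4 -0.3 -0.5] t 0.1 open 93
shift [-0.8872 -0.6396  0.1607] turn [-1.3000e-03  1.4000e-03  1.8844e+00]
```

Call:
send_rows:
  deltas:
    - [[-0.1, -0.07, 0.02, 0, 0, 0.19, 50], [-0.2, -0.14, 0.04, 0, 0, 0.38, 50], [-0.3, -0.22, 0.06, 0, 0, 0.57, 50], [-0.4, -0.29, 0.08, 0, 0, 0.76, 50], [-0.5, -0.36, 0.1, 0, 0, 0.95, 50]]
  grip_force: 20

```text
time_s: 0.72
position: [428.2, 419.0, 190.4]
eef_rot: [1.663, 2.665, -0.0]
contact_force: [0.8, -0.1, -0.0]
opening: 0.556
grip_force: 0.0
```

```bash
python3 -c "
from h import *
rel(1,212,120)"
```

```text
now jig [-178.7  368.4  190.4] F [ 0.8 -0.1 -0. ] t 0.725 open 52
shift [-0.4727  0.0596  0.1409] turn [0.000e+00 2.000e-04 9.286e-01]
```

Call:
send_rows:
  deltas:
    - [[-0.11, 0.014, 0.03, 0, 0, 0.2, 50], [-0.23, 0.028, 0.06, 0, 0, 0.41, 50], [-0.35, 0.042, 0.09, 0, 0, 0.62, 50], [-0.47, 0.06, 0.12, 0, 0, 0.82, 50], [-0.47, 0.06, 0.14, 0, 0, 0.93, 50]]

```text
time_s: 1.35
position: [561.4, 217.7, 120.3]
eef_rot: [2.51, 1.885, -0.001]
contact_force: [-0.1, 0.3, 0.1]
opening: 0.537
grip_force: 0.0
```

```bash
python3 -c "
from h import *
rel(1,212,53)"
```

```text
now jig [  4.  210.6 120.3] F [-0.1  0.3  0.1] t 1.35 open 50
shift [ 0.003  -0.0064  0.1345] turn [ 0.0027  0.0027 -0.0106]
```

Call:
send_rows:
  deltas:
    - [[0.003, -0.006, 0.05, 0, 0, -0.01, 50], [0.003, -0.006, 0.1, 0, 0, -0.01, 50], [0.003, -0.006, 0.12, 0, 0, -0.01, 50], [0.003, -0.006, 0.132, 0, 0, -0.01, 50], [0.003, -0.006, 0.132, 0, 0, -0.01, 50]]

```text
time_s: 1.98
position: [556.3, 225.7, 54.9]
eef_rot: [2.493, 1.911, 0.0]
contact_force: [-0.1, 0.3, 0.2]
opening: 0.541
grip_force: 0.0
```

```bash
python3 -c "
from h import *
rel(1,180,53)
s=get_image('side'); t=get_image('top')
a=cv2.resize(s[190:290,215:315],(400,400),interpolation=cv2.INTER_CUBIC);b=cv2.resize(t[160:260,160:260],(400,400),interpolation=cv2.INTER_CUBIC)
cv2.imwrite('pics/d.png',np.hstack([a,b]))"
```

```text
now jig [ -3.1 217.   54.9] F [-0.1  0.3  0.2] t 1.975 open 50
shift [-0.0741  0.0073  0.0039] turn [0.0001 0.     0.0144]
```

View pics/d.png

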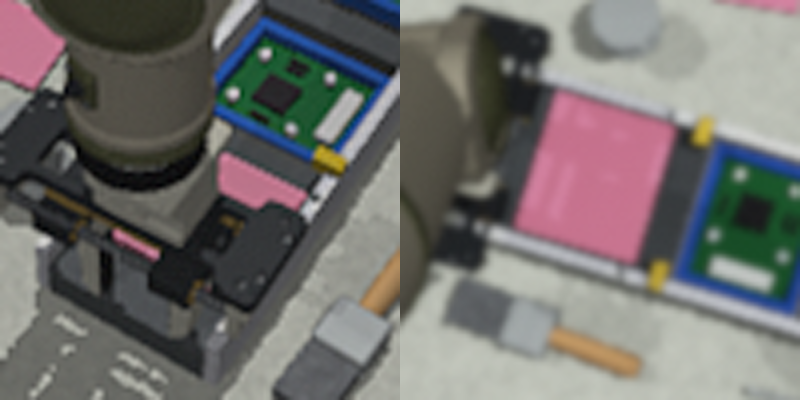

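Call:
send_rows:
  deltas:
    - [[-0.02, 0.006, 0.004, 0, 0, 0.01, 50], [-0.045, 0.006, 0.004, 0, 0, 0.014, 50], [-0.065, 0.006, 0.004, 0, 0, 0.014, 50], [-0.085, 0.006, 0.004, 0, 0, 0.014, 50], [-0.105, 0.006, 0.004, 0, 0, 0.014, 50]]

```text
time_s: 2.7
position: [545.4, 173.7, 52.9]
eef_rot: [2.504, 1.898, 0.001]
contact_force: [0.4, 1.1, 1.7]
opening: 0.539
grip_force: 0.6
```

```bash
python3 -c "
from h import *
rel(0,100,53)
for nm,r in blobs('top',get_image('top'),(160,160,340,270)):
    if nm=='pink': print(r, (bp('top',r[0],36.5)[0,:2]-C)@np.c_[X,Y])"
```

```text
now jig [  0.5 164.   52.9] F [0.4 1.1 1.7] t 2.7 open 50
shift [-1.28e-01 -1.10e-03 -1.00e-04] turn [ 0.0004 -0.0005  0.0005]
((218.3216094970703, 206.82974243164062), (29.629152297973633, 36.834259033203125), 17.10272979736328) [  3.05518626 101.37109093]
```

Call:
send_rows:
  deltas:
    - [[-0.025, -0.001, 0, 0, 0, 0, 50], [-0.05, -0.001, 0, 0, 0, 0, 50], [-0.075, -0.001, 0, 0, 0, 0, 50], [-0.1, -0.001, 0, 0, 0, 0, 50], [-0.125, -0.001, 0, 0, 0, 0, 50]]

```text
time_s: 3.38
position: [527.8, 113.3, 52.8]
eef_rot: [2.504, 1.897, 0.0]
contact_force: [0.3, 0.6, 0.2]
opening: 0.538
grip_force: 0.5
```

Call:
send_rows:
  deltas:
    - [[-0.015, 0, 0, 0, 0, 0, 50], [-0.03, 0, 0, 0, 0, 0, 50], [-0.045, 0, 0, 0, 0, 0, 50], [-0.06, 0, 0, 0, 0, 0, 50], [-0.07, 0, 0, 0, 0, 0, 50]]

```text
time_s: 4.0
position: [518.4, 80.0, 52.8]
eef_rot: [2.504, 1.897, -0.0]
contact_force: [0.2, 0.2, -0.6]
opening: 0.54
grip_force: 0.2
```

```bash
python3 -c "
from h import *
rel(0,58,53)
t=get_image('top')
for nm,r in blobs('top',t,(160,160,340,270)):
    if nm=='pink': print(r, (bp('top',r[0],36.5)[0,:2]-C)@np.c_[X,Y])
s=get_image('side')
a=cv2.resize(s[160:260,235:335],(400,400),interpolation=cv2.INTER_CUBIC);b=cv2.resize(t[165:265,200:300],(400,400),interpolation=cv2.INTER_CUBIC)
cv2.imwrite('pics/e.png',np.hstack([a,b]))"
```

```text
now jig [-0.1 66.5 52.8] F [ 0.2  0.2 -0.6] t 4.0 open 50
shift [-0.017   0.0002 -0.0004] turn [-0.      0.0001  0.0002]
((249.48377990722656, 216.30270385742188), (24.482650756835938, 36.61369323730469), 17.10272979736328) [ 2.50625698 -2.23999935]
```

View pics/e.png

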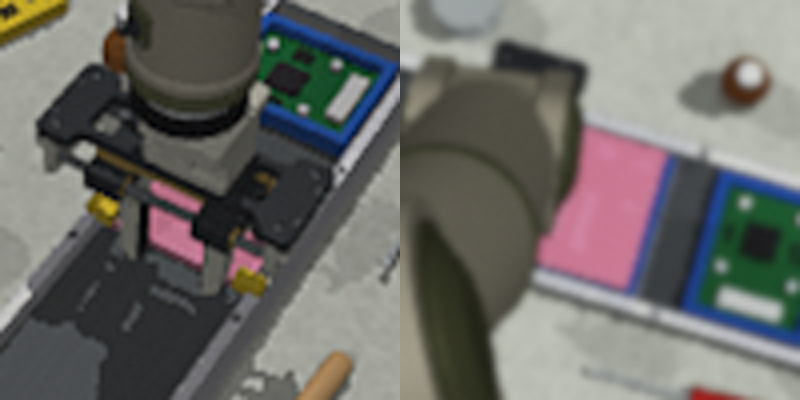

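Call:
send_rows:
  deltas:
    - [[-0.004, 0, 0, 0, 0, 0, 50], [-0.008, 0, 0, 0, 0, 0, 50], [-0.012, 0, 0, 0, 0, 0, 50], [-0.016, 0, 0, 0, 0, 0, 50], [-0.017, 0, 0, 0, 0, 0, 50]]

```text
time_s: 4.72
position: [516.2, 72.2, 52.8]
eef_rot: [2.504, 1.897, -0.0]
contact_force: [0.9, 1.5, 0.3]
opening: 0.537
grip_force: 0.3
```

```bash
python3 -c "
from h import *
rel(0,56,53)"
```

```text
now jig [-0.  58.3 52.8] F [0.9 1.5 0.3] t 4.725 open 50
shift [-0.0047  0.0001 -0.0004] turn [0.0001 0.0001 0.0002]
```

Call:
send_rows:
  deltas:
    - [[-0.003, 0, 0, 0, 0, 0, 50], [-0.005, 0, 0, 0, 0, 0, 50], [0.02, 0, 0, 0, 0, 0, 50], [0.06, 0, -0.03, 0, 0, 0, 50], [0.12, 0, -0.14, 0, 0, 0, 50]]

```text
time_s: 5.35
position: [531.4, 130.4, 121.4]
eef_rot: [-2.503, -1.895, 0.008]
contact_force: [0.9, -0.0, -0.4]
opening: 0.541
grip_force: 0.0
```

Call:
send_rows:
  deltas:
    - [[0.12, 0, -0.1, 0, 0, 0, 50], [0.2, 0, -0.2, 0, 0, 0, 50]]

```text
time_s: 5.6
position: [556.3, 218.4, 211.3]
eef_rot: [-2.502, -1.899, 0.001]
contact_force: [0.7, 0.0, -0.3]
opening: 0.542
grip_force: 0.0
```

```bash
python3 -c "
from h import *
rel(0,-212,230)
t=get_image('top')
for nm,r in blobs('top',t,(160,160,340,270)):
    print(nm,r, (bp('top',r[0],34 if nm=='pink' else 52.5)[0,:2]-C)@np.c_[X,Y])
s=get_image('side')
a=cv2.resize(s[160:260,235:335],(400,400),interpolation=cv2.INTER_CUBIC);b=cv2.resize(t[165:265,220:320],(400,400),interpolation=cv2.INTER_CUBIC)
cv2.imwrite('pics/f.png',np.hstack([a,b]))"
```

```text
now jig [ -1.1 209.9 211.3] F [ 0.7  0.  -0.3] t 5.6 open 50
shift [-8.439e-01  8.000e-04 -3.720e-02] turn [-0.0004  0.0002  0.0021]
pink ((249.69265747070312, 216.35780334472656), (32.56609344482422, 36.49318313598633), 16.699241638183594) [ 2.70831117 -2.8886213 ]
blue ((290.1131896972656, 229.10379028320312), (33.79069900512695, 36.94999313354492), 15.945394515991211) [  -0.70603901 -136.05007772]
```

View pics/f.png

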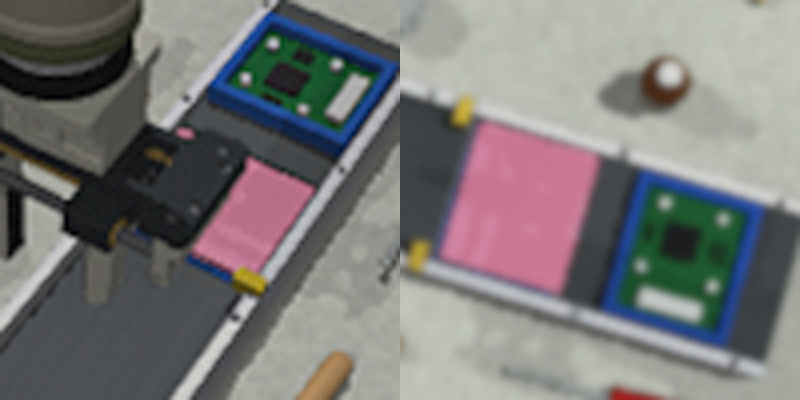

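Call:
send_rows:
  deltas:
    - [[-0.1, 0, 0, 0, 0, 0, 50], [-0.2, 0, 0, 0, 0, 0, 50], [-0.3, 0, 0, 0, 0, 0, 50], [-0.4, 0, 0, 0, 0, 0, 50], [-0.5, 0, 0, 0, 0, 0, 50]]

```text
time_s: 6.32
position: [487.9, -26.3, 209.5]
eef_rot: [-2.503, -1.898, 0.001]
contact_force: [1.2, -0.3, -0.8]
opening: 0.538
grip_force: 0.0
```

Call:
send_rows:
  deltas:
    - [[-0.1, 0, 0, 0, 0, 0, 50], [-0.2, 0, 0, 0, 0, 0, 50], [-0.3, 0, 0, 0, 0, 0, 50], [-0.345, 0, 0, 0, 0, 0, 50], [-0.345, 0, 0.1, 0, 0, 0, 50]]

```text
time_s: 6.95
position: [443.4, -193.6, 161.3]
eef_rot: [2.502, 1.89, 0.005]
contact_force: [0.8, 1.4, -0.9]
opening: 0.535
grip_force: 0.0
```

```bash
python3 -c "
from h import *
rel(0,-212,61.5)"
```

```text
now jig [   1.8 -217.3  161.3] F [ 0.8  1.4 -0.9] t 6.95 open 50
shift [ 0.0106 -0.0049  0.1995] turn [ 0.0083  0.0007 -0.0038]
```

Call:
send_rows:
  deltas:
    - [[0.004, 0, 0, 0, 0, 0, 50], [0.004, 0, 0.08, 0, 0, 0, 50], [0.004, 0, 0.15, 0, 0, 0, 50], [0.004, 0, 0.17, 0, 0, 0, 50], [0.004, 0, 0.17, 0, 0, 0, 50]]

```text
time_s: 7.58
position: [443.0, -189.0, 75.4]
eef_rot: [-2.503, -1.898, 0.0]
contact_force: [0.0, 0.7, 0.5]
opening: 0.536
grip_force: 0.0
```

```bash
python3 -c "
from h import *
rel(0,-212,61.5)"
```

```text
now jig [ 1.000e-01 -2.129e+02  7.540e+01] F [0.  0.7 0.5] t 7.575 open 50
shift [ 0.0018 -0.0003  0.0279] turn [-0.0006 -0.0003  0.0007]
```

Call:
send_rows:
  deltas:
    - [[0, 0, 0.014, 0, 0, 0, 50], [0, 0, 0.028, 0, 0, 0, 50], [0.02, 0, 0.028, 0, 0, 0, 50], [0.04, 0, 0.028, 0, 0, 0, 50], [0.06, 0, 0.028, 0, 0, 0, 50]]

```text
time_s: 8.2
position: [451.2, -159.6, 61.0]
eef_rot: [2.503, 1.898, -0.0]
contact_force: [-0.7, -1.3, 0.2]
opening: 0.537
grip_force: 1.0
```

```bash
python3 -c "
from h import *
rel(0,-57.5,61.5)
t=get_image('top')
for nm,r in blobs('top',t,(160,160,340,270)):
    print(nm,r, (bp('top',r[0],34 if nm=='pink' else 52.5)[0,:2]-C)@np.c_[X,Y])
cv2.imwrite('pics/g.png',np.hstack([cv2.resize(i,(400,400),interpolation=cv2.INTER_CUBIC) for i in (get_image('side')[140:240,255:355],t[175:275,235:335])]))"
```

```text
now jig [   0.  -182.4   61. ] F [-0.7 -1.3  0.2] t 8.2 open 50
shift [ 2.498e-01  1.000e-04 -1.000e-03] turn [0.0002 0.0002 0.0007]
pink ((249.63302612304688, 216.38990783691406), (32.47031021118164, 36.397403717041016), 16.699241638183594) [ 2.55599679 -2.73609725]
```

View pics/g.png

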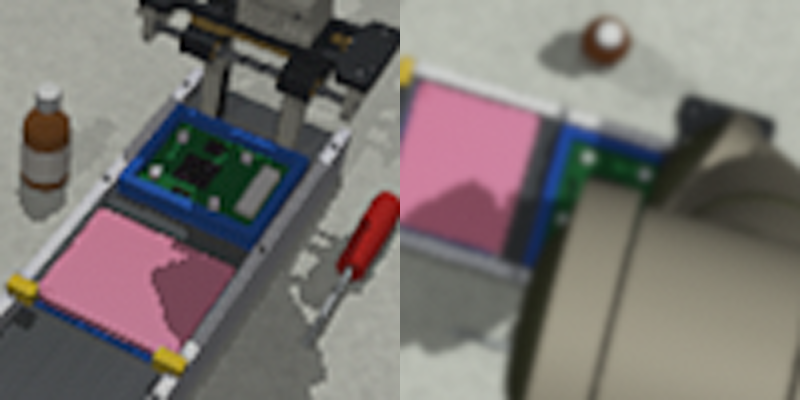

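Call:
send_rows:
  deltas:
    - [[0.025, 0, 0, 0, 0, 0, 50], [0.05, 0, 0, 0, 0, 0, 50], [0.075, 0, 0, 0, 0, 0, 50], [0.1, 0, 0, 0, 0, 0, 50], [0.125, 0, 0, 0, 0, 0, 50]]

```text
time_s: 8.93
position: [468.1, -99.2, 60.9]
eef_rot: [-2.504, -1.898, 0.0]
contact_force: [-1.3, -3.4, 3.1]
opening: 0.54
grip_force: 2.0
```

Call:
send_rows:
  deltas:
    - [[0.025, 0, 0, 0, 0, 0, 50], [0.045, 0, 0, 0, 0, 0, 50], [0.065, 0, 0, 0, 0, 0, 50], [0.085, 0, 0, 0, 0, 0, 50], [0.1, 0, 0, 0, 0, 0, 50]]

```text
time_s: 9.55
position: [481.4, -51.0, 60.8]
eef_rot: [-2.503, -1.898, 0.0]
contact_force: [-0.9, -1.2, -1.4]
opening: 0.537
grip_force: 0.8
```

```bash
python3 -c "
from h import *
rel(0,-57.5,61.5)"
```

```text
now jig [ -0.2 -69.7  60.8] F [-0.9 -1.2 -1.4] t 9.55 open 50
shift [ 0.0244  0.0004 -0.0015] turn [-0.0005 -0.0002  0.0012]
```

Call:
send_rows:
  deltas:
    - [[0.006, 0, 0, 0, 0, 0, 50], [0.012, 0, 0, 0, 0, 0, 50], [0.018, 0, 0, 0, 0, 0, 50], [0.023, 0, 0, 0, 0, 0, 50], [0.026, 0, 0, 0, 0, 0, 50]]

```text
time_s: 10.18
position: [484.9, -39.5, 60.9]
eef_rot: [2.504, 1.897, 0.0]
contact_force: [-0.9, -1.5, -0.8]
opening: 0.539
grip_force: 0.9
```

```bash
python3 -c "
from h import *
rel(0,-57,61.5)
s=get_image('side')
cv2.imwrite('pics/i.png',cv2.resize(s[150:270,225:345],(600,600),interpolation=cv2.INTER_CUBIC))"
```

```text
now jig [  0.  -57.6  60.9] F [-0.9 -1.5 -0.8] t 10.175 open 50
shift [ 0.0012 -0.0001 -0.0011] turn [0.0002 0.     0.0001]
```

View pics/i.png

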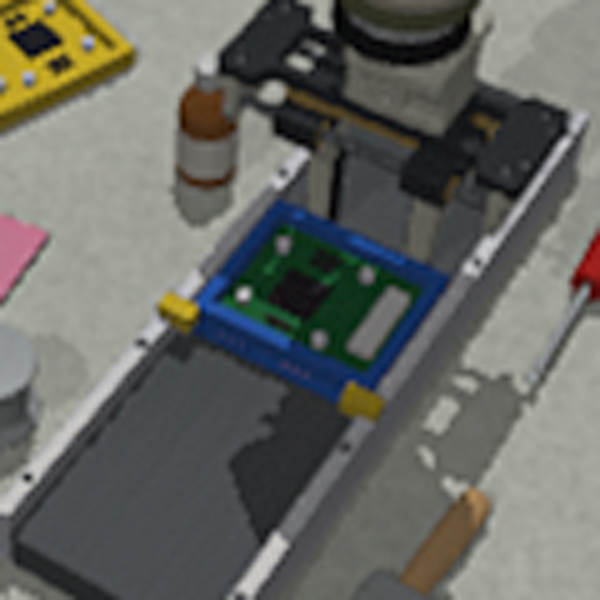

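Call:
send_rows:
  deltas:
    - [[0.003, 0, 0, 0, 0, 0, 50], [0.004, 0, 0, 0, 0, 0, 50], [-0.02, 0, 0, 0, 0, 0, 50], [-0.06, 0, -0.03, 0, 0, 0, 50], [-0.15, 0, -0.14, 0, 0, 0, 50]]

```text
time_s: 10.85
position: [465.0, -107.4, 124.3]
eef_rot: [-2.501, -1.898, 0.004]
contact_force: [1.4, -1.0, -0.3]
opening: 0.54
grip_force: 0.0
```

Call:
send_rows:
  deltas:
    - [[-0.1, 0, -0.06, 0, 0, 0, 50], [-0.2, 0, -0.12, 0, 0, 0, 50], [-0.3, 0, -0.15, 0, 0, 0, 50], [-0.3, 0, -0.15, 0, 0, 0, 50]]

```text
time_s: 11.35
position: [423.5, -255.8, 201.7]
eef_rot: [2.508, 1.886, 0.002]
contact_force: [0.5, 1.4, -0.5]
opening: 0.537
grip_force: 0.0
```

```bash
python3 -c "
from h import *
rel(0,-212,161.5)
t=get_image('top'); s=get_image('side')
for nm,r in blobs('top',t,(160,160,340,270)): print(nm,r, (bp('top',r[0],50)[0,:2]-C)@np.c_[X,Y])
for nm,r in blobs('side',s,(225,150,345,270)): print(nm,r)
cv2.imwrite('pics/j.png',np.hstack([cv2.resize(i,(400,400),interpolation=cv2.INTER_CUBIC) for i in (s[170:250,245:325],t[180:260,205:285])]))"
```

```text
now jig [  -0.5 -282.5  201.7] F [ 0.5  1.4 -0.5] t 11.35 open 50
shift [ 0.1411 -0.0003  0.0802] turn [ 0.0048  0.002  -0.0093]
blue ((246.45413208007812, 215.98626708984375), (32.47031021118164, 36.49318313598633), 16.699241638183594) [-0.23838921  6.97053099]
blue ((287.8000183105469, 209.90000915527344), (43.37971878051758, 33.09380340576172), 26.56505012512207)
```

View pics/j.png

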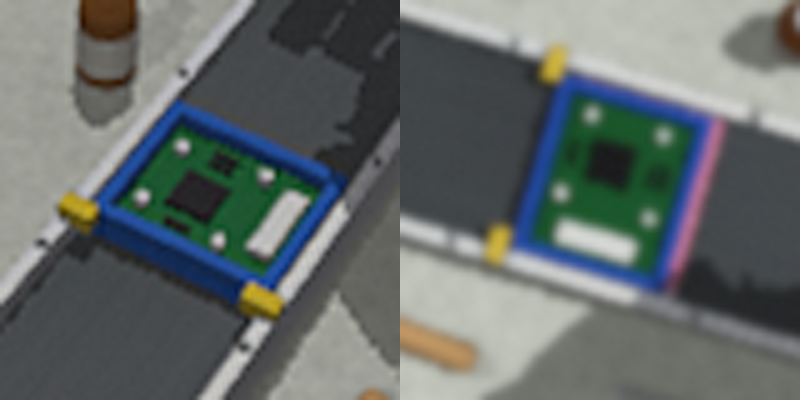

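```bash
python3 -c "
from cell import manip
print(manip.finish_job())"
```

```text
the job is handed in; nothing more can be done
None
```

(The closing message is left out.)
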